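# Feel the gap of a sprung holder with a taper feeler gauge

### The arm

A 6-joint arm with a two-finger parallel gripper is mounted at the origin on the work surface. World frame = base frame: x ahead of the robot, y to its left, z up, the work surface at z = 0. Lengths are in m, angles in degrees, forces in N, time in s.
With the tool pointing down it reaches from about 0.3 to 0.775 m from the base axis. Payload 14.6 kg.
Tool frame: the origin (TCP) lies between the finger pads; the fingertips stand 14 mm ahead of it and the grasp point (between the pads) lies 5 mm behind it (robot.tcp_to_tips is the distance from the TCP to the fingertips, in m); z points along the fingers, y is the line along which they close (so a half turn about z gives the same grasp; the last joint's range is limited). The gripper opens to 85 mm and grips with 20 to 120 N. Pads are 22 mm wide; open, the fingers measure 114 mm over their backs; the gripper's body (76 mm by 85 mm) begins 54 mm behind the grasp point. The pads swing forward as they close: fully open they stand 13 mm farther back than shut.
Start: joints at [65.97, 17.183, 87.147, -0, 75.671, -3.816], TCP at [0.19, 0.516, 0.245] pointing down, gripper open.
Joint ranges: [-173.82, 173.82], [-45.26, 126.66], [13.44, 144.39], [-59.66, 239.66], [0, 175.72], [-146.38, 146.38]. Speed limits (degrees/s): [127.2, 127.2, 147.25, 180, 180, 180].

### API

Orientations are given as [roll, pitch, yaw] about the fixed x, y, z axes, in that order (R = Rz(yaw) Ry(pitch) Rx(roll)).
In Python, from station import robot, get_image gives the robot as it stands.
- The arm moves only by the tool jog_arm, never from a script. Its argument "rows" is a list that holds one entry, the list of rows, each a list of 5 numbers: the opening, from 0 (shut) to 1 (fully open), then the shift along the tool's x, y, z in cm, then the turn about the tool's z in degrees. A call has 1 to 20 rows; each row is the pose to reach, as a shift and turn from the pose commanded when the call began, along the tool's axes at that moment; what a row does not reach only later rows make up. A row lasts 1/10 s, in which the tool goes at most 50 mm and 8.59 degrees, less where a joint would pass 70% of its speed; a pose out of reach is approached as far as the arm can. A call with a gripper value outside its range is refused whole. The fingers move at their own pace and stop on an object; "newtons" is the grip in N (left out, the last holds). Time passes only in rows, so rows that repeat a pose let the fingers close. It gives the time, the measured TCP pose, the force, the opening and the grip force at its end, in the units of the state.
- robot.observe(): the state, without advancing time (a new reading comes with each control period).
- get_image(name): name is "side" or "top"; returns a dict with "img" (400x640x3 uint8, red, green, blue), "K" (3x3 intrinsics, pixels), "xyz" and "rotation" of the camera in the world. Camera axes: x right, y down, z forward; pixel columns grow to the right and rows downward; lengths in m; the calibration is good to about 2 mm. A picture is of the moment at which its call begins. There is no depth.
- robot.sign_off(): hands the job in; it is judged then, once.
The state is a dict: "time_s": time; "joint_positions": joint angles; "qd": joint speeds; "joint_efforts": joint torques, N m; "eef_pos": TCP position; "orientation": TCP orientation; "ft_force": force on the tool from outside, world axes, zero at the start; "moment": the same for the moment, N m; "opening": finger opening in m; "gripper_force": force on a finger pad.
Only numpy, scipy, OpenCV 4.12 (cv2) and the standard library are available. Lean on these libraries where they do the work, as an engineer would, in place of code of your own. Each camera call takes 0.05 s, during which the arm holds its last target. There are 200 camera calls.

### The job

Push the loose two-plate holder across the bench into the aluminium nest until it sits home and square against the fence. Then pick up the taper feeler gauge by its handle and slide its blade into the mouth between the two plates until both plates grip it and it drags snugly, with the sprung plate pushed back about 2 mm and never forced far back. Finish holding the gauge there in the gripper, level and lifted clear of the bench and of the holder's base, with the holder still home; leave the other things on the bench where they are.

Things in the scene. Friction and masses are not known exactly. Their poses are not given: they have to be found in the camera images.
- nest: Aluminium nest fixed to the bench, a low U 12 mm high: a fence 158 mm long across its closed end and two side rails 70 mm long, 130 mm apart inside, flared outwards at the open end. Origin on the bench at the middle of the fence's inner face; x points from the open end to the fence (the direction of the push), z up.
- nest_stop (a point): Middle of the inner face of the nest's fence, 7 mm above the bench; axes as the nest's. The holder is home when holder_nose is here.
- holder: Loose steel holder, 0.75 to 0.95 kg: base plate 110 mm wide (y), 14 mm thick, x from -38 to +40 mm of the origin (on its underside, below the gap), with two upright plates facing each other across a narrow gap along x at about y = 0. Starts 8 to 13 cm short of the fence, +x roughly towards it; push on the rear edge (x = -38).
- holder_nose (a point): Middle of the holder's front edge (x = +40 mm, 7 mm above its underside), axes as the holder's; it meets the fence.
- holder_throat (a point): Narrow end of the gap's mouth: x = -24 mm, y = 0, 31.5 mm above the holder's underside, axes as the holder's. The mouth faces -x: a funnel 19.5 mm wide at x = -38 narrowing to the throat, then parallel for 56 mm. Both plates reach from 14.5 to 48.5 mm above the bench. Gap at rest 3.5 to 6 mm, different each time.
- set_plate: The holder's plate on the -y side of the gap, clamped 1.75 to 4.25 mm from the holder's y = 0 by a black screw knob in a clamp block behind it; it does not give. Its own origin lies 0 to 2.5 mm to -y of the holder's origin.
- sprung_plate (a joint): Push-back in m of the plate on the +y side (two brass rods behind it): 0 at rest, 1.75 mm from y = 0; up to 0.007. Spring 2.5 N at 0, 0.9 N more per mm. The blade slides in almost freely until it touches both plates, then drags with 3 to 4 N, growing to about 5 N (4 to 6) at 2 mm; 10 mm of further blade travel pushes the plate back 1 mm.
- gauge: Loose taper feeler gauge, 0.12 to 0.2 kg, standing on the bench: black handle 50 mm long (x), 18 thick (y), 50 high, and a steel blade 16 mm high (z 1 to 17) running 80 mm along +x from the handle, 10 mm thick at the handle, evenly down to 2 mm at the tip. Origin: centre of the handle's underside. In the gap, its underside about 22 mm above the bench clears the holder's base.
- gauge_tip (a point): Tip of the blade at mid-height: x = 105 mm, y = 0, z = 9 mm in the gauge's frame.
- gauge_handle (a point): Where to grip the handle from above, 18 mm across its y faces: on its centre, 35 mm above the gauge's underside.
- bin: Bystander: red open plastic bin, 100 x 150 mm, 45 mm high. Origin: centre of its underside. Leave it alone.
- jar: Bystander: small glass jar with a white cap, 48 mm across, 55 mm high. Origin: centre of its underside. Leave it alone.
- driver: Bystander: screwdriver 160 mm long lying on the bench. Leave it alone.
- eyepiece: Bystander: black microscope eyepiece standing on the bench, 42 mm across, 50 mm high. Origin: centre of its underside. Leave it alone.
There are look-alikes about, which are no part of the job. Of the things shaped like the holder, the steel one is meant.

How it is judged (in metres and radians):
On the way, in this order (a step that is already met when the one before it is completed fails the run):
1. the holder has been pushed home into the nest, square against the fence, before the blade goes in (x of holder_nose in the frame of nest_stop above -0.006 m and angle between the x axis of holder and the x axis of nest, either way round below 0.07 rad and y of holder_nose in the frame of nest_stop between -0.014 and 0.014 m and height (world z) of holder below 0.004 m and angle between holder's own z axis and vertical below 0.05 rad), for 0.2 s.
2. with the holder home, the gauge's blade is in the gap past the throat of the mouth (all of step 1 and x of gauge_tip in the frame of holder_throat above 0.006 m and y of gauge_tip in the frame of holder_throat between -0.01 and 0.01 m and z of gauge_tip in the frame of holder_throat between -0.017 and 0.017 m and angle between the x axis of gauge and the x axis of holder, either way round below 0.2 rad), for 0.1 s.
At the end, for the whole second after the job is handed in: Holder home in the nest: nose within 6 mm of the fence, 14 mm of the middle, square to 4 deg. Blade between the plates past the throat, in line to 11 deg; sprung plate pushed back 0.5 to 3.2 mm; blade pressed over 2 N. Gauge in the fingers, underside over 14 mm above the bench, all still (all of step 2 and value of joint sprung_plate between 0.0005 and 0.0032 m and contact force between gauge and holder above 2 N and contact force between the fingers and gauge above 2 N and height (world z) of gauge above 0.014 m and linear speed of each of gauge, holder below 0.01 m/s); the arm keeps its last pose, push and grip.
It fails at once if the sprung plate is forced back more than 5 mm (value of joint sprung_plate above 0.005 m).
It fails at once if the bin is shifted more than 25 mm (distance of bin from where it was at the start of the episode above 0.025 m).
It fails at once if the jar is shifted more than 25 mm (distance of jar from where it was at the start of the episode above 0.025 m).
It fails at once if the screwdriver is shifted more than 25 mm (distance of driver from where it was at the start of the episode above 0.025 m).
It fails at once if the eyepiece is shifted more than 25 mm (distance of eyepiece from where it was at the start of the episode above 0.025 m).
It also fails if it takes over 61 s, if anything falls off the work surface, if the arm or the gripper's body presses on something with over 40 N, if the wrist force passes 120 N, or if a joint passes its speed limit or range.

## Working session

There is one attempt and no reset: what is moved stays moved. The work goes in short steps, Python scripts to look and compute and a tool call to move; the robot and the scene stay as the last step left them, time stands still between calls to the robot, and variables do not carry over. Pictures are saved under pics/ and viewed, at most 10 in all, crops included, and the job is handed in when it is done.

Besides the shell and the picture viewer there is one more tool, called as name([rows], argument=value, ...), one row to a line, values as JSON. jog_arm: Moves the arm, as the interface text tells. Its arguments: {"type":"object","properties":{"rows":{"type":"array","items":{"type":"array","items":{"type":"array","items":{"type":"number"}}}},"newtons":{"type":"number"}},"required":["rows"]}

```bash
mkdir -p pics; python3 - <<'E'
from station import robot,get_image
import cv2,pickle
d={}
for n in("top","side"):
    d[n]=get_image(n); cv2.imwrite(f"pics/{n}0.png",d[n]["img"][:,:,::-1]); print(n,d[n]["K"],d[n]["xyz"],d[n]["rotation"])
pickle.dump(d,open("d0.pkl","wb")); print(robot.observe())
E
```

```text
top [[372.32046725   0.         318.66452392]
 [  0.         372.32046725 200.20119274]
 [  0.           0.           1.        ]] [ 0.39200921 -0.05929386  1.17115949] [-172.77828241    1.35230966  -91.18936609]
side [[415.08277531   0.         329.04696823]
 [  0.         415.08277531 200.19065783]
 [  0.           0.           1.        ]] [0.52780435 0.63229748 0.83457287] [-138.66671091   -0.35693341 -178.68592615]
{'time_s': 0.1, 'joint_positions': array([ 6.59707776e+01,  1.72144335e+01,  8.71726713e+01,  2.81830201e-03,
        7.56712952e+01, -3.81454636e+00]), 'qd': array([-0.02947747, -0.12273246, -0.10137254,  0.04904239, -0.0248799 ,
       -0.03900229]), 'joint_efforts': array([-6.25795974e-05, -5.44373846e+01, -3.62368870e+01, -1.26738837e-04,
        3.04187997e-03, -4.32436423e-05]), 'eef_pos': array([0.18995704, 0.51597411, 0.24478908]), 'orientation': array([-1.79941911e+02, -6.60905747e-03,  1.59784622e+02]), 'ft_force': array([ 0.31236392,  0.39739143, -0.32817324]), 'moment': array([-0.0416238 ,  0.02828024, -0.01127139]), 'gripper_force': 0.0, 'opening': 0.0854969517547143}
```

View pics/top0.png

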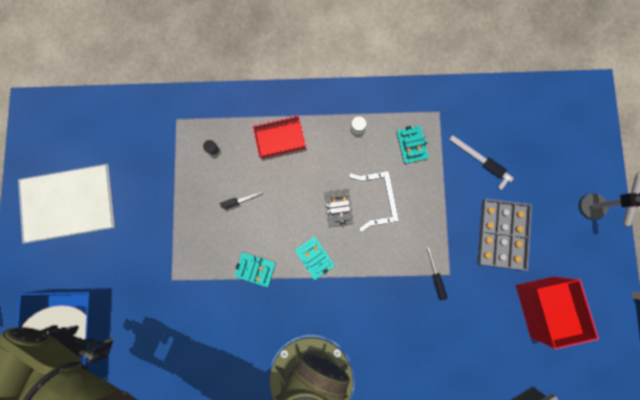

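View pics/side0.png

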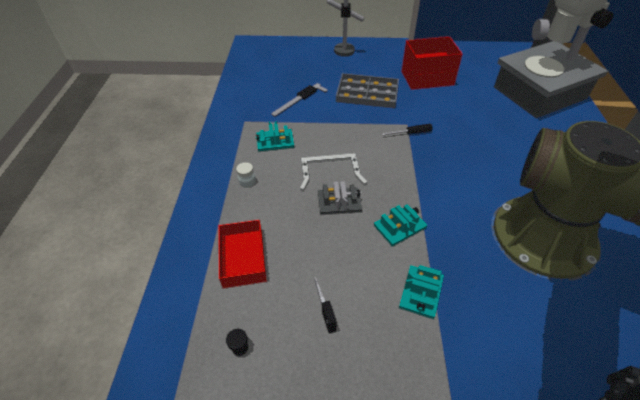

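Top: steel holder at about (339,208), nest U spanning (350–397,172–230), gauge handle (231,203) with its tip at (262,194). The push goes to the right in the image. Side: holder (340,197), nest (333,170), gauge (325,305). Next I'll look at enlarged crops.

```bash
cat > h.py <<'E'
import numpy as np,cv2
from scipy.spatial.transform import Rotation as Ro
def cam(c): return Ro.from_euler('xyz',c["rotation"],degrees=True).as_matrix(),np.array(c["xyz"]),c["K"]
def cast(c,uv,z):
    R,p,K=cam(c); uv=np.atleast_2d(uv).astype(float)
    d=(R@np.linalg.inv(K)@np.c_[uv,np.ones(len(uv))].T).T
    return p+d*((z-p[2])/d[:,2])[:,None]
def proj(c,P):
    R,p,K=cam(c); q=(K@R.T@(np.atleast_2d(P)-p).T).T
    return q[:,:2]/q[:,2:]
def tri(c1,u1,c2,u2):
    A=[];b=[]
    for c,u in((c1,u1),(c2,u2)):
        R,p,K=cam(c); d=R@np.linalg.inv(K)@np.r_[u,1]; d/=np.linalg.norm(d)
        M=np.eye(3)-np.outer(d,d); A.append(M); b.append(M@p)
    return np.linalg.lstsq(np.vstack(A),np.hstack(b),rcond=None)[0]
def blob(m,box):
    x0,y0,x1,y1=box; k=np.zeros(m.shape,np.uint8); k[y0:y1,x0:x1]=m[y0:y1,x0:x1]
    n,l,s,c=cv2.connectedComponentsWithStats(k); i=1+s[1:,4].argmax(); return l==i
E
python3 - <<'E'
import pickle,cv2,numpy as np
from h import *
d=pickle.load(open("d0.pkl","rb")); t=d["top"];s=d["side"]
A=cv2.resize(t["img"][160:245,210:410],None,fx=4,fy=4,interpolation=cv2.INTER_CUBIC)
B=cv2.resize(s["img"][140:220,280:380],None,fx=4,fy=4,interpolation=2); C=cv2.resize(s["img"][265:345,280:380],None,fx=4,fy=4,interpolation=2)
o=np.zeros((600,800,3),np.uint8);o[:340*1]=0
A=cv2.resize(A,(640,272)); o[:272,:640]=A; o[275:595,:400]=B; o[275:595,400:]=C
cv2.imwrite("pics/crop.png",o[:,:,::-1])
for n,c,b in(("top",t,(345,165,402,235)),("side",s,(295,145,372,192))):
    g=c["img"].min(2); m=blob((g>165).astype(np.uint8),b); ys,xs=np.nonzero(m)
    P=cast(c,np.c_[xs,ys],.012)[:,:2]; r=cv2.minAreaRect(P.astype(np.float32)*1000); print(n,len(xs),r,cv2.boxPoints(r))
for n,c,b in(("top",t,(212,185,270,215)),("side",s,(305,270,345,340))):
    g=c["img"].max(2); m=blob((g<60).astype(np.uint8),b); ys,xs=np.nonzero(m); print(n,'handle',len(xs),cv2.minAreaRect(np.c_[xs,ys].astype(np.float32)),cast(c,[xs.mean(),ys.mean()],.03))
for z in (0,.012): print(cast(t,[[339,208],[262,194]],z))
E
```

```text
top 773 ((541.7958374023438, -208.14810180664062), (189.98924255371094, 128.2586669921875), 8.544332504272461) [[ 438.3275  -158.84431]
 [ 457.38354 -285.67947]
 [ 645.26416 -257.4519 ]
 [ 626.2081  -130.61673]]
side 146 ((545.5385131835938, -256.9415588378906), (153.15469360351562, 18.8751220703125), 7.007596015930176) [[ 468.38184 -256.917  ]
 [ 470.68457 -275.65112]
 [ 622.6952  -256.96613]
 [ 620.39246 -238.232  ]]
top handle 27 ((230.6724090576172, 204.9310302734375), (2.228343963623047, 12.070197105407715), 68.19859313964844) [[0.52909756 0.23694774 0.03      ]]
side handle 316 ((328.8500061035156, 316.5499572753906), (31.306547164916992, 10.75174331665039), 71.56504821777344) [[0.5319697 0.2461016 0.03     ]]
[[ 0.51464038 -0.09846058  0.        ]
 [ 0.56522381  0.14560594  0.        ]]
[[ 0.51338387 -0.09805926  0.012     ]
 [ 0.56344901  0.14350649  0.012     ]]
```

View pics/crop.png

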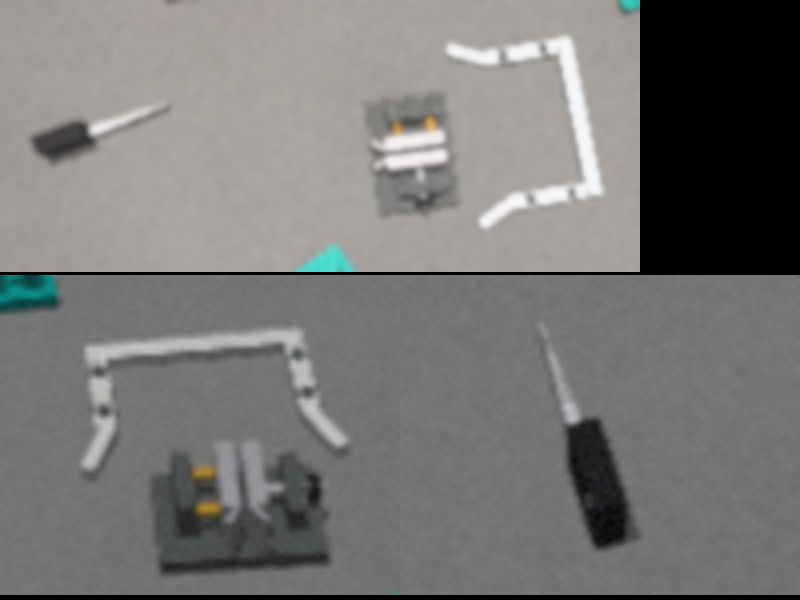

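Crop: in the top view the holder's base corners are at about (324,192), (348,190), (329,227) and (353,225). The brass (+y) side is up in the image and the mouth faces left, towards the gauge. The nest's outer fence corners are near (388,172) and (398,221).

```bash
cat > meas.py <<'E'
from h import *
def nest(t,s):
    out=[]
    for c,b in((t,(376,165,402,235)),(s,(295,145,365,164))):
        m=(c["img"].min(2)>(165 if c is t else 140)).astype(np.uint8)
        m=blob(m,b); ys,xs=np.nonzero(m); P=cast(c,np.c_[xs,ys],.012)[:,:2]
        k=P[:,1]<np.percentile(P[:,1],0)+.045 if 0 else np.ones(len(P),bool)
        vx,vy,x0,y0=cv2.fitLine(P[k].astype(np.float32),cv2.DIST_HUBER,0,.001,.001).ravel()
        n=np.array([vy,-vx]);n*=-np.sign(n[1]);pr=(P-[x0,y0])@n
        k=abs(pr-np.percentile(pr,80))<.012  # keep band near fence
        vx,vy,x0,y0=cv2.fitLine(P[k].astype(np.float32),cv2.DIST_HUBER,0,.001,.001).ravel()
        v=np.array([vx,vy])*np.sign(vx); al=P[k]@v; a=(al.min()+al.max())/2
        out.append((np.degrees(np.arctan2(v[1],v[0])),al.max()-al.min(),np.array([x0,y0])+v*(a-np.dot([x0,y0],v))))
    return out
E
python3 - <<'E'
import pickle
from meas import *
d=pickle.load(open("d0.pkl","rb")); t=d["top"];s=d["side"]
for o in nest(t,s): print("fence centre line ang,len,mid",o)
f=lambda p:np.array(p)/3.2+[210,160]
g=lambda p:np.array(p)/4+[280,140-275/4]
gC=lambda p:(np.array(p)-[400,275])/4+[280,265]
print("fence outer corners top",cast(t,[f((570,37)),f((603,194))],.012)[:,:2])
print("fence outer corners side",cast(s,[g((86,346)),g((300,330))],.012)[:,:2])
print("base corners top TL TR BL BR",cast(t,[f((365,102)),f((443,95)),f((380,215)),f((458,207))],.014)[:,:2])
print("base rear bottom side",cast(s,[g((163,573)),g((328,563))],0)[:,:2], "rear top",cast(s,[g((160,557)),g((328,547))],.014)[:,:2])
print("plate tops top", cast(t,[f((380,147)),f((445,137)),f((380,165)),f((448,156))],.0485)[:,:2])
print("gauge tip tri",tri(t,f((167,105)),s,gC((541,325))),"top",cast(t,f((167,105)),.017),"side",cast(s,gC((541,325)),.017))
print("gauge root",tri(t,f((92,132)),s,gC((572,420))),cast(t,f((92,132)),.017),cast(s,gC((572,420)),.017))
# handle: top face corners
print("handle tail side top face",cast(s,[gC((570,427)),gC((600,422))],.05))
# blade line in top
m=t["img"].astype(int); k=np.zeros(m.shape[:2],bool); 
y,x=np.mgrid[0:400,0:640]; k=(m.min(2)>170)&(x>236)&(x<266)&(y>188)&(y<206)
P=cast(t,np.c_[x[k],y[k]],.017)[:,:2]; v=cv2.fitLine(P.astype(np.float32),2,0,.001,.001).ravel(); print("blade top",k.sum(),v)
m=s["img"].max(2); k=(m<45)&(x>310)&(x<345)&(y>295)&(y<340)
r=cv2.minAreaRect(np.c_[x[k],y[k]].astype(np.float32)); print("handle side px",cv2.boxPoints(r))
m=t["img"].max(2); k=(m<85)&(x>214)&(x<242)&(y>192)&(y<214)
r=cv2.minAreaRect(np.c_[x[k],y[k]].astype(np.float32)); print("handle top px",k.sum(),r,cast(t,[x[k].mean(),y[k].mean()],.03))
E
```

```text
fence centre line ang,len,mid (np.float32(7.5287294), np.float64(0.16564445219521434), array([ 0.54911939, -0.26196578]))
fence centre line ang,len,mid (np.float32(8.983179), np.float64(0.15898637954254874), array([ 0.54590027, -0.26041758]))
fence outer corners top [[ 0.62534457 -0.25608413]
 [ 0.46974936 -0.28109489]]
fence outer corners side [[ 0.62283949 -0.25264167]
 [ 0.46743993 -0.27440338]]
base corners top TL TR BL BR [[ 0.56517183 -0.05253258]
 [ 0.57025314 -0.12917398]
 [ 0.45407583 -0.06457252]
 [ 0.46015281 -0.14030147]]
base rear bottom side [[ 0.55985694 -0.05157399]
 [ 0.45238918 -0.06303899]] rear top [[ 0.56173149 -0.0533585 ]
 [ 0.45325676 -0.06485981]]
plate tops top [[ 0.51656904 -0.06597014]
 [ 0.52465825 -0.12774232]
 [ 0.49944672 -0.06555635]
 [ 0.50650887 -0.13001232]]
gauge tip tri [0.56618491 0.14299431 0.01215377] top [[0.56646845 0.14203405 0.017     ]] side [[0.56496197 0.14608876 0.017     ]]
gauge root [0.54247947 0.2122445  0.03114198] [[0.54147469 0.2159492  0.017     ]] [[0.54559446 0.20430471 0.017     ]]
handle tail side top face [[0.54578022 0.22557224 0.05      ]
 [0.53034465 0.22233564 0.05      ]]
blade top 73 [ 0.3291132  -0.94429046  0.5547501   0.18944475]
handle side px [[319.30002 303.90002]
 [328.6     300.80005]
 [338.19998 329.60004]
 [328.9     332.7    ]]
handle top px 122 ((229.4178009033203, 203.78082275390625), (7.841756820678711, 16.619842529296875), 69.44395446777344) [[0.53287231 0.24179146 0.03      ]]
```

```bash
cat > go.py <<'E'
import sys,numpy as np
from station import robot
# usage: go.py x y z yaw -> tool shifts (cm) and turn (deg) from measured pose
def go(x,y,z,yaw):
    o=robot.observe();p=o["eef_pos"];w=np.radians(o["orientation"][2]);d=100*(np.array([x,y,z])-p)
    print("t",o["time_s"],"shift",np.round([d[0]*np.cos(w)+d[1]*np.sin(w),d[0]*np.sin(w)-d[1]*np.cos(w),-d[2]],2),"turn",round((o["orientation"][2]-yaw+180)%360-180,2))
if __name__=="__main__": go(*map(float,sys.argv[1:])); print(robot.tcp_to_tips)
E
python3 go.py .5038 -.014 .15 96
```

```text
t 0.1 shift [-47.76 -38.89   9.48] turn 63.78
0.014
```

jog_arm([
  [[0.5,-47.8,-38.9,9.5,63.8],[0.5,-47.8,-38.9,9.5,63.8],[0.5,-47.8,-38.9,9.5,63.8],[0.5,-47.8,-38.9,9.5,63.8],[0.5,-47.8,-38.9,9.5,63.8],[0.5,-47.8,-38.9,9.5,63.8],[0.5,-47.8,-38.9,9.5,63.8],[0.5,-47.8,-38.9,9.5,63.8],[0.5,-47.8,-38.9,9.5,63.8],[0.5,-47.8,-38.9,9.5,63.8],[0.5,-47.8,-38.9,9.5,63.8],[0.5,-47.8,-38.9,9.5,63.8],[0.5,-47.8,-38.9,9.5,63.8],[0.5,-47.8,-38.9,9.5,63.8],[0.5,-47.8,-38.9,9.5,63.8],[0.5,-47.8,-38.9,9.5,63.8],[0.5,-47.8,-38.9,9.5,63.8],[0.5,-47.8,-38.9,9.5,63.8]],
])

```text
time_s: 1.9
eef_pos: [0.504, -0.0134, 0.1506]
orientation: [180.0, 0.0, 96.0]
ft_force: [-0.1, 1.0, -0.9]
opening: 0.0429
gripper_force: 0.0
```

```bash
python3 go.py .5038 -.014 .018 96
```

```text
t 1.9 shift [-0.06 -0.03 13.26] turn 0.05
0.014
```

jog_arm([
  [[0.5,0,0,4,0],[0.5,0,0,8,0],[0.5,0,0,11,0],[0.5,0,0,12.6,0],[0.5,0,0,13.2,0],[0.5,-0.5,0,13.2,0],[0.5,-1,0,13.2,0],[0.5,-1.5,0,13.2,0],[0.5,-2,0,13.2,0],[0.5,-2.3,0,13.2,0],[0.5,-2.6,0,13.2,0],[0.5,-2.6,0,13.2,0]],
])

```text
time_s: 3.1
eef_pos: [0.507, -0.0403, 0.0184]
orientation: [180.0, 0.0, 96.0]
ft_force: [-0.3, 0.7, -0.1]
opening: 0.0429
gripper_force: 0.0
```

```bash
python3 - <<'E'
from station import get_image
import cv2,numpy as np
o=[]
for n,(a,b,c,e) in(("top",(160,240,300,410)),("side",(140,230,280,380))):
    i=get_image(n)["img"][a:b,c:e]; o.append(cv2.resize(i,(400,int(400*i.shape[0]/i.shape[1])),interpolation=2))
h=max(i.shape[0] for i in o); cv2.imwrite("pics/pre.png",np.hstack([cv2.copyMakeBorder(i,0,h-i.shape[0],0,0,0) for i in o])[:,:,::-1])
E
```

```text
(no output)
```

View pics/pre.png

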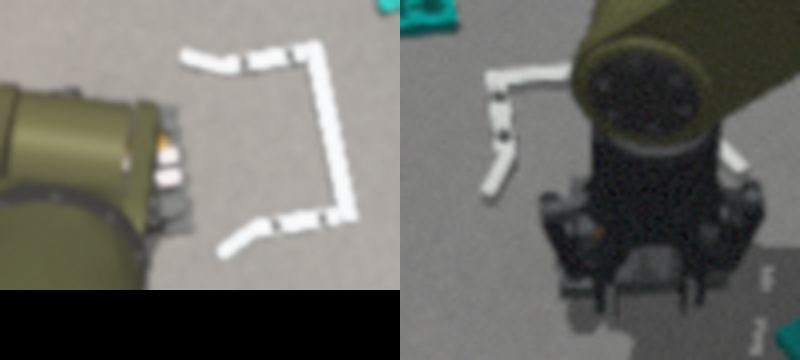

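jog_arm([
  [[0.5,-0.4,0,0,0],[0.5,-0.8,0,0,0],[0.5,-1.2,0,0,0],[0.5,-1.6,0,0,0],[0.5,-2,0.05,0,-0.5],[0.5,-2.4,0.1,0,-1],[0.5,-2.8,0.2,0,-1.5],[0.5,-3.2,0.25,0,-2],[0.5,-3.6,0.3,0,-2.4],[0.5,-4,0.35,0,-2.4],[0.5,-4.4,0.4,0,-2.4],[0.5,-4.8,0.45,0,-2.4],[0.5,-5.2,0.5,0,-2.4],[0.5,-5.6,0.55,0,-2.4],[0.5,-6,0.6,0,-2.4],[0.5,-6.4,0.64,0,-2.4],[0.5,-6.8,0.68,0,-2.4],[0.5,-7.2,0.72,0,-2.4],[0.5,-7.2,0.72,0,-2.4]],
])

```text
time_s: 5.1
eef_pos: [0.5215, -0.1112, 0.0182]
orientation: [-180.0, -0.0, 98.4]
ft_force: [-0.0, 1.1, -0.1]
opening: 0.0423
gripper_force: 0.0
```

```bash
python3 - <<'E'
from station import get_image,robot
import cv2,numpy as np,pickle
o=[];d={}
for n,(a,b,c,e) in(("top",(160,240,310,410)),("side",(140,230,280,380))):
    d[n]=get_image(n);i=d[n]["img"][a:b,c:e]; o.append(cv2.resize(i,(400,int(400*i.shape[0]/i.shape[1])),interpolation=2))
pickle.dump(d,open("d1.pkl","wb"))
h=max(i.shape[0] for i in o); cv2.imwrite("pics/mid.png",np.hstack([cv2.copyMakeBorder(i,0,h-i.shape[0],0,0,0) for i in o])[:,:,::-1])
E
```

```text
(no output)
```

View pics/mid.png

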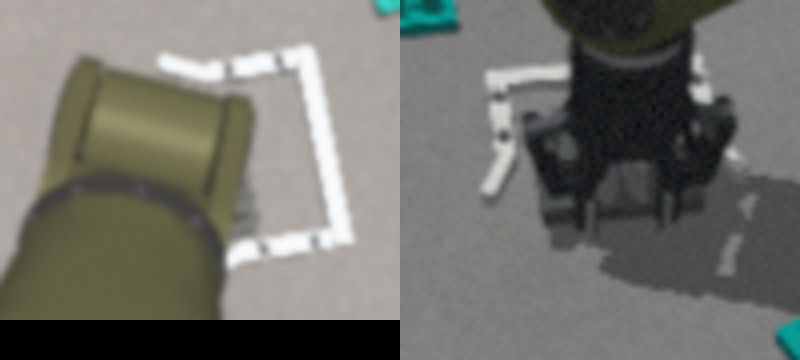

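jog_arm([
  [[0.5,-0.4,0.1,0,0],[0.5,-0.8,0.2,0,0],[0.5,-1.2,0.25,0,0],[0.5,-1.6,0.3,0,0],[0.5,-2,0.35,0,0],[0.5,-2.4,0.4,0,0],[0.5,-2.8,0.45,0,0],[0.5,-3.2,0.5,0,0],[0.5,-3.6,0.5,0,0],[0.5,-4,0.5,0,0],[0.5,-4.3,0.5,0,0],[0.5,-4.6,0.5,0,0],[0.5,-4.8,0.5,0,0]],
])

```text
time_s: 6.5
eef_pos: [0.5334, -0.1573, 0.0182]
orientation: [-180.0, -0.0, 98.4]
ft_force: [-1.5, 6.0, 1.4]
opening: 0.0429
gripper_force: 2.9
```

jog_arm([
  [[0.5,-0.1,0,0,0],[0.5,-0.2,0,0,0],[0.5,-0.3,0,0,0],[0.5,-0.35,0,0,0],[0.5,-0.4,0,0,0]],
])

```text
time_s: 7.0
eef_pos: [0.534, -0.1611, 0.0182]
orientation: [-180.0, -0.0, 98.4]
ft_force: [-0.9, 5.0, 3.0]
opening: 0.0427
gripper_force: 2.8
```

jog_arm([
  [[0.5,-0.1,0,0,0],[0.5,-0.2,0,0,0],[0.5,-0.3,0,0,0]],
])

```text
time_s: 7.3
eef_pos: [0.5344, -0.164, 0.0182]
orientation: [-180.0, -0.0, 98.4]
ft_force: [-0.6, 6.0, 0.4]
opening: 0.0428
gripper_force: 2.8
```

jog_arm([
  [[0.5,-0.1,0,0,0],[0.5,-0.2,0,0,0]],
])

```text
time_s: 7.5
eef_pos: [0.5343, -0.1646, 0.0181]
orientation: [-179.9, -0.2, 98.4]
ft_force: [-4.7, 21.6, 9.2]
opening: 0.043
gripper_force: 11.8
```

jog_arm([
  [[0.5,-0.05,0,0,0],[0.5,-0.05,0,0,0],[0.5,-0.05,0,0,0]],
])

```text
time_s: 7.8
eef_pos: [0.5343, -0.1646, 0.0181]
orientation: [-179.9, -0.2, 98.4]
ft_force: [-4.9, 20.9, 9.4]
opening: 0.043
gripper_force: 10.9
```

jog_arm([
  [[0.5,0.5,0,0,0],[0.5,1.5,0,0,0],[0.5,3,0,0,0],[0.5,5,0,-2,0],[0.5,8,0,-6,0],[0.5,12,0,-10,0],[0.5,16,0,-14,0],[0.5,20,0,-18,0],[0.5,24,0,-18,0],[0.5,28,0,-18,0],[0.5,32,0,-18,0],[0.5,32,0,-18,0]],
])

```text
time_s: 9.0
eef_pos: [0.4869, 0.1538, 0.1984]
orientation: [180.0, -0.0, 98.6]
ft_force: [0.5, -0.9, 0.2]
opening: 0.0425
gripper_force: 0.0
```

```bash
python3 - <<'E'
from station import get_image,robot
import cv2,numpy as np,pickle
o=[];d={}
for n,(a,b,c,e) in(("top",(155,240,310,410)),("side",(140,230,280,380))):
    d[n]=get_image(n);i=d[n]["img"][a:b,c:e]; o.append(cv2.resize(i,(400,int(400*i.shape[0]/i.shape[1])),interpolation=2))
pickle.dump(d,open("d2.pkl","wb"))
h=max(i.shape[0] for i in o); cv2.imwrite("pics/home.png",np.hstack([cv2.copyMakeBorder(i,0,h-i.shape[0],0,0,0) for i in o])[:,:,::-1])
E
```

```text
(no output)
```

View pics/home.png

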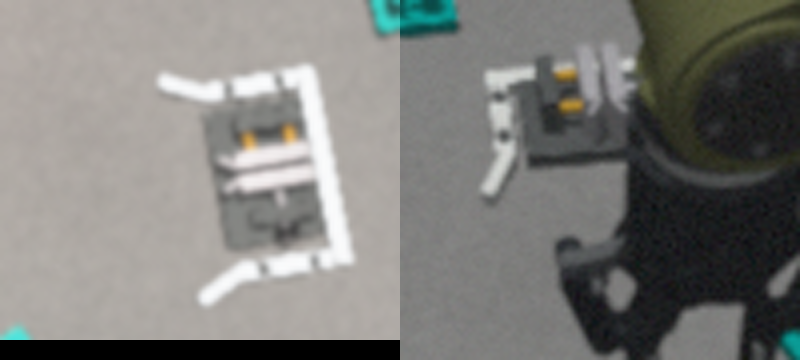

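The holder looks flush with the fence and square: rear edge (205,112)–(228,250) in the crop, the plates' gap running from about (225,172) to (312,163), with rail clearance on both sides. Next I'll compute the gap line and the move to the gauge.

```bash
python3 - <<'E'
import pickle
from meas import *
d=pickle.load(open("d2.pkl","rb")); t=d["top"]
f=lambda p:np.array(p)/4+[310,155]
g=cv2.GaussianBlur(t["img"].astype(np.float32).mean(2),(0,0),.6)
pts=[]
for u in range(370,387):
    c=g[186:206,u]; v=np.arange(186,206); 
    yc=172/4+155-(u-366)*.11
    k=np.where(abs(v-yc)<2.5)[0]; i=k[c[k].argmin()]
    a,b,e=c[i-1:i+2]; pts.append((u,v[i]+.5*(a-e)/(a-2*b+e)))
pts=np.array(pts); print(np.round(pts[:,1],1))
P=cast(t,pts,.046)[:,:2]; L=cv2.fitLine(P.astype(np.float32),cv2.DIST_HUBER,0,.001,.001).ravel(); print("gap line",L,np.degrees(np.arctan2(L[1],L[0])))
print("rear corners",cast(t,[f((205,112)),f((228,250))],.014)[:,:2],"front",cast(t,[f((300,98)),f((325,240))],.014)[:,:2])
print("plate ends rear/front",cast(t,[f((220,160)),f((222,188)),f((312,147)),f((315,177))],.0485)[:,:2])
E
python3 go.py .532 .2425 .10 108.8
```

```text
[197.5 197.3 197.1 197.  196.8 196.6 196.3 196.2 196.1 196.  195.8 195.6
 195.3 195.2 195.  194.9 194.7]
gap line [ 0.14970657 -0.9887305   0.54283047 -0.2120564 ] -81.390076
rear corners [[ 0.59052776 -0.17002807]
 [ 0.48150369 -0.18402442]] front [[ 0.59982247 -0.24484863]
 [ 0.48757539 -0.25934749]]
plate ends rear/front [[ 0.54740036 -0.17678598]
 [ 0.52596379 -0.1775177 ]
 [ 0.55567965 -0.24675869]
 [ 0.53268745 -0.2480079 ]]
t 9.1 shift [8.43 5.75 9.82] turn -10.29
0.014
```

jog_arm([
  [[0.6,8.4,5.7,0,-10.3],[0.6,8.4,5.7,0,-10.3],[0.6,8.4,5.7,0,-10.3],[0.6,8.4,5.7,4,-10.3],[0.6,8.4,5.7,8,-10.3],[0.6,8.4,5.7,11,-10.3],[0.6,8.4,5.7,11,-10.3]],
])

```text
time_s: 9.8
eef_pos: [0.5306, 0.2392, 0.0844]
orientation: [-179.6, 0.0, 108.6]
ft_force: [-0.3, -0.5, 0.4]
opening: 0.0513
gripper_force: 0.0
```

```bash
python3 go.py .532 .2425 .030 108.8; python3 - <<'E'
from station import get_image,robot
import cv2,numpy as np
i=get_image("side")["img"][240:345,270:410]
cv2.imwrite("pics/grip.png",cv2.resize(i,None,fx=5,fy=5,interpolation=2)[:,:,::-1])
E
```

```text
t 9.8 shift [0.27 0.24 5.44] turn -0.21
0.014
```

View pics/grip.png

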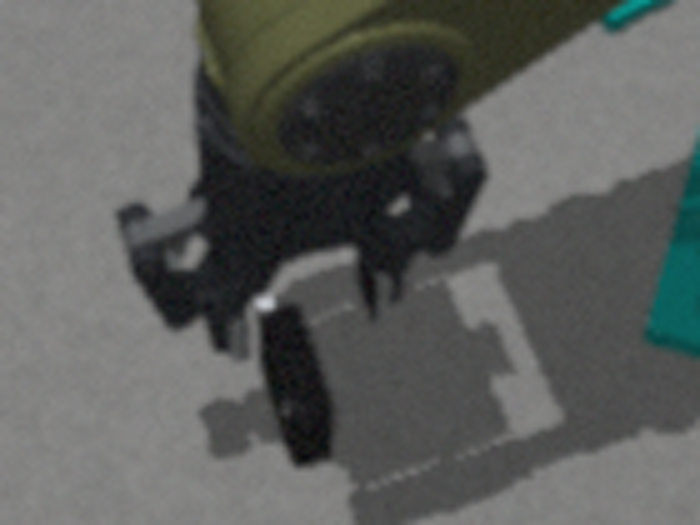

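```bash
python3 - <<'E'
import pickle
from meas import *
s=pickle.load(open("d0.pkl","rb"))["side"]
q=np.array([np.cos(np.radians(-71.2)),np.sin(np.radians(-71.2)),0]);n=np.array([-q[1],q[0],0])
c=np.array([.532,.2425,0])
print("pred handle px box",proj(s,[c+a*.025*q+b*.009*n+[0,0,z] for z in(0,.05) for a in(1,-1) for b in(1,-1)])[:, :].round(1).tolist())
print("tips",cast(s,[[316,310],[345,303]],.0725))
E
```

```text
pred handle px box [[321.4, 312.3], [329.3, 310.0], [328.3, 333.6], [336.5, 331.1], [321.2, 301.3], [329.5, 298.9], [328.4, 323.1], [337.0, 320.5]]
tips [[0.55764351 0.25274603 0.0725    ]
 [0.50009816 0.23605417 0.0725    ]]
```

The handle sits between the two fingertips: handle top edge at about (322,301)–(330,300) px, tips at (316,310) and (345,303). This matches the prediction, so I'll descend and grip.

jog_arm([
  [[0.6,0.3,0.2,2,-0.2],[0.6,0.3,0.2,4,-0.2],[0.6,0.3,0.2,5.2,-0.2],[0.6,0.3,0.2,5.4,-0.2],[0.6,0.3,0.2,5.4,-0.2],[0.2,0.3,0.2,5.4,-0.2],[0.1,0.3,0.2,5.4,-0.2],[0,0.3,0.2,5.4,-0.2],[0,0.3,0.2,5.4,-0.2],[0,0.3,0.2,5.4,-0.2],[0,0.3,0.2,5.4,-0.2],[0,0.3,0.2,5.4,-0.2],[0,0.3,0.2,5.4,-0.2],[0,0.3,0.2,5.4,-0.2]],
], newtons=60)

```text
time_s: 11.25
eef_pos: [0.5338, 0.2447, 0.0353]
orientation: [179.9, 0.0, 108.9]
ft_force: [-0.3, -0.3, 5.3]
opening: 0.0174
gripper_force: 59.5
```

jog_arm([
  [[0,0,0,-1,0],[0,0,0,-2.5,0],[0,0,0,-4,0],[0,0,0,-5,0],[0,0,0,-5,0]],
])

```text
time_s: 11.75
eef_pos: [0.5341, 0.2448, 0.0865]
orientation: [179.8, -0.0, 108.9]
ft_force: [-0.3, 0.4, -1.9]
opening: 0.0176
gripper_force: 58.6
```

```bash
python3 go.py .5167 -.0435 .085 98.5
```

```text
t 11.75 shift [-26.72 -10.98   0.15] turn 10.38
0.014
```

jog_arm([
  [[0,-2,-0.8,0,1],[0,-5,-2,0,3],[0,-8,-3.3,0,5],[0,-11,-4.5,0,7],[0,-14,-5.8,0,9],[0,-17,-7,0,10.4],[0,-20,-8.2,0,10.4],[0,-23,-9.5,0,10.4],[0,-25,-10.3,0,10.4],[0,-26.7,-11,0,10.4],[0,-26.7,-11,0,10.4],[0,-26.7,-11,0,10.4],[0,-26.7,-11,0,10.4]],
])

```text
time_s: 13.05
eef_pos: [0.5156, -0.043, 0.0842]
orientation: [-180.0, -0.0, 98.5]
ft_force: [0.3, -0.3, -0.4]
opening: 0.0172
gripper_force: 58.7
```

```bash
python3 - <<'E'
from station import get_image,robot
import cv2,numpy as np,pickle
o=[];d={}
for n,(a,b,c,e) in(("top",(155,240,310,410)),("side",(140,230,290,390))):
    d[n]=get_image(n);i=d[n]["img"][a:b,c:e]; o.append(cv2.resize(i,(400,int(400*i.shape[0]/i.shape[1])),interpolation=2))
pickle.dump(d,open("d3.pkl","wb")); print(robot.observe()["eef_pos"],robot.observe()["orientation"])
h=max(i.shape[0] for i in o); cv2.imwrite("pics/tip.png",np.hstack([cv2.copyMakeBorder(i,0,h-i.shape[0],0,0,0) for i in o])[:,:,::-1])
E
```

```text
[ 0.51564342 -0.04296164  0.08419334] [-1.79989787e+02 -4.23495236e-03  9.85479517e+01]
```

View pics/tip.png

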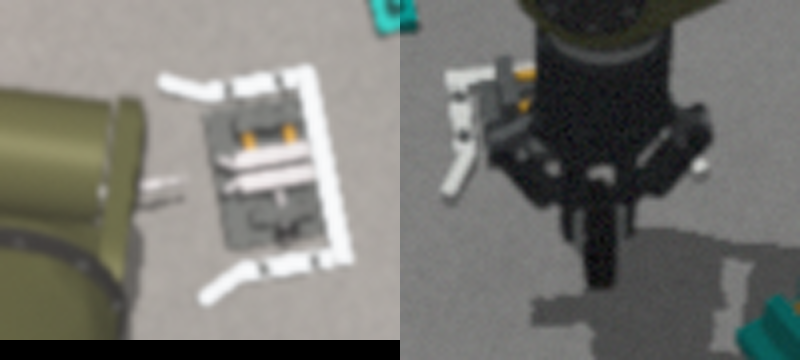

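```bash
python3 - <<'E'
import pickle
from meas import *
t=pickle.load(open("d3.pkl","rb"))["top"]
g=t["img"].mean(2); np.set_printoptions(linewidth=200); print(g[196:208,344:360].astype(int))
n=np.array([np.cos(np.radians(8.5)),np.sin(np.radians(8.5))]);x=np.array([n[1],-n[0]])
o=np.array([.5367,-.177])
# lateral (nest y) and forward relative to rear mid on gap line
for uv in([356,200],[352,200.5],[348,201]):
    p=cast(t,uv,.066)[0,:2]; print(uv,p,"lat",(p-o)@n,"fwd",(p-o)@x)
p=np.array([.5156,-.043]);print("tcp lat",(p-o)@n,"fwd",(p-o)@x)
P=cast(t,[[f/4+310,0] for f in [0]],.0485)
E
```

```text
[[ 88 104 141 160 165 165 165 165 164 166 168 169 167 165 165 166]
 [ 82 104 142 161 165 166 166 165 165 168 170 171 170 167 165 165]
 [ 82 107 144 162 169 171 171 171 173 175 175 176 175 170 167 166]
 [ 86 123 159 179 188 190 187 187 190 191 186 181 178 172 167 167]
 [ 99 148 188 207 215 211 200 194 195 194 185 176 174 171 168 168]
 [105 160 199 213 214 205 188 177 174 171 167 165 167 166 167 167]
 [100 145 175 184 180 172 163 161 161 161 160 161 164 166 167 167]
 [ 98 133 155 164 160 156 154 155 158 157 152 152 160 165 167 166]
 [103 136 154 156 150 143 141 141 143 143 135 138 154 164 166 166]
 [101 127 140 138 127 121 122 126 135 140 138 143 156 163 165 165]
 [ 97 114 122 119 117 123 130 138 150 155 157 160 163 165 164 165]
 [114 129 132 132 135 145 153 158 162 164 165 165 166 164 163 163]]
[356, 200] [ 0.53055665 -0.14761253] lat -0.0017321218152236712 fwd -0.029972720285557527
[352, 200.5] [ 0.52933549 -0.13564597] lat -0.001171100570391925 fwd -0.04198834022363879
[348, 201] [ 0.52811412 -0.12367736] lat -0.0006099836235611625 fwd -0.05400600985031811
tcp lat -0.0010617736255686301 fwd -0.13564690426533163
```

jog_arm([
  [[0,0,0,-0.0,0],[0,0,0,1,0],[0,0,0,2,0],[0,0,0,2.6,0],[0,0,0,2.6,0],[0,-0.8,0,2.6,0],[0,-1.6,0,2.6,0],[0,-2.4,0,2.6,0],[0,-2.8,0,2.6,0],[0,-3.2,0,2.6,0],[0,-3.6,0,2.6,0],[0,-4,0,2.6,0],[0,-4.3,0,2.6,0],[0,-4.3,0,2.6,0]],
])

```text
time_s: 14.55
eef_pos: [0.522, -0.0865, 0.0583]
orientation: [180.0, 0.0, 98.5]
ft_force: [-0.3, -1.3, -0.5]
opening: 0.0171
gripper_force: 58.7
```

```bash
python3 - <<'E'
from station import get_image,robot
import cv2,numpy as np,pickle
o=[];d={}
for n,(a,b,c,e) in(("top",(165,230,330,410)),("side",(140,230,290,390))):
    d[n]=get_image(n);i=d[n]["img"][a:b,c:e]; o.append(cv2.resize(i,(400,int(400*i.shape[0]/i.shape[1])),interpolation=2))
print(robot.observe()["ft_force"],robot.observe()["eef_pos"])
h=max(i.shape[0] for i in o); cv2.imwrite("pics/in.png",np.hstack([cv2.copyMakeBorder(i,0,h-i.shape[0],0,0,0) for i in o])[:,:,::-1])
E
```

```text
[-0.54778827  0.12375382 -2.9796318 ] [ 0.52194727 -0.08619609  0.05823964]
```

View pics/in.png

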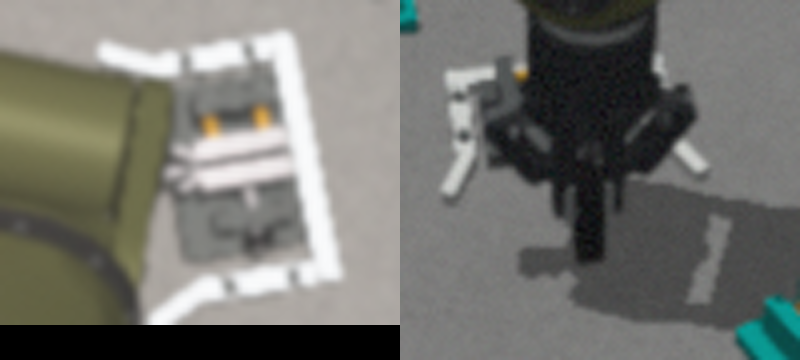

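The blade is entering the mouth centred, at about (180,168) in the crop, with no notable force. I'll advance in small steps and watch the drag, which shows as +y force.

jog_arm([
  [[0,-0.3,0,0,0],[0,-0.6,0,0,0],[0,-0.9,0,0,0],[0,-1.2,0,0,0]],
])

```text
time_s: 15.05
eef_pos: [0.5238, -0.0984, 0.0583]
orientation: [180.0, 0.0, 98.5]
ft_force: [-0.9, 0.9, -1.9]
opening: 0.0175
gripper_force: 58.7
```

jog_arm([
  [[0,-0.25,0,0,0],[0,-0.5,0,0,0]],
])

```text
time_s: 15.25
eef_pos: [0.5245, -0.1033, 0.0583]
orientation: [-180.0, -0.0, 98.5]
ft_force: [0.9, -0.4, -1.7]
opening: 0.0174
gripper_force: 58.7
```

jog_arm([
  [[0,-0.25,0,0,0],[0,-0.5,0,0,0]],
])

```text
time_s: 15.45
eef_pos: [0.5253, -0.1082, 0.0583]
orientation: [180.0, 0.0, 98.5]
ft_force: [0.8, 0.3, -1.9]
opening: 0.0175
gripper_force: 58.7
```

jog_arm([
  [[0,-0.2,0,0,0],[0,-0.4,0,0,0]],
])

```text
time_s: 15.65
eef_pos: [0.5259, -0.1121, 0.0583]
orientation: [180.0, 0.0, 98.5]
ft_force: [0.4, 0.5, -1.5]
opening: 0.0168
gripper_force: 58.7
```

jog_arm([
  [[0,-0.2,0,0,0],[0,-0.4,0,0,0]],
])

```text
time_s: 15.85
eef_pos: [0.5265, -0.1161, 0.0583]
orientation: [180.0, 0.0, 98.5]
ft_force: [0.6, 0.7, -1.3]
opening: 0.0171
gripper_force: 58.7
```

jog_arm([
  [[0,-0.2,0,0,0],[0,-0.4,0,0,0]],
])

```text
time_s: 16.05
eef_pos: [0.5271, -0.12, 0.0583]
orientation: [180.0, 0.0, 98.5]
ft_force: [0.5, 1.5, -1.7]
opening: 0.0171
gripper_force: 58.7
```

jog_arm([
  [[0,-0.15,0,0,0],[0,-0.3,0,0,0]],
])

```text
time_s: 16.25
eef_pos: [0.5275, -0.1227, 0.0583]
orientation: [-180.0, -0.0, 98.5]
ft_force: [0.7, 5.0, -1.9]
opening: 0.0169
gripper_force: 58.7
```

jog_arm([
  [[0,-0.15,0,0,0],[0,-0.3,0,0,0]],
])

```text
time_s: 16.45
eef_pos: [0.5279, -0.1256, 0.0582]
orientation: [-180.0, -0.0, 98.5]
ft_force: [0.5, 5.5, -1.8]
opening: 0.0171
gripper_force: 58.7
```

jog_arm([
  [[0,-0.15,0,0,0],[0,-0.3,0,0,0]],
])

```text
time_s: 16.65
eef_pos: [0.5284, -0.1286, 0.0583]
orientation: [180.0, -0.0, 98.5]
ft_force: [0.9, 5.3, -1.6]
opening: 0.017
gripper_force: 58.7
```

Drag jumped from 1.5 to 5 N at TCP y ≈ −0.1213, so both plates are touching. About 7.5 mm is done since then; I'll advance another 11 mm.

jog_arm([
  [[0,-0.15,0,0,0],[0,-0.3,0,0,0],[0,-0.45,0,0,0],[0,-0.6,0,0,0]],
])

```text
time_s: 17.05
eef_pos: [0.5295, -0.1344, 0.0583]
orientation: [180.0, -0.0, 98.5]
ft_force: [3.7, 7.3, -1.4]
opening: 0.0171
gripper_force: 58.8
```

jog_arm([
  [[0,-0.15,0,0,0],[0,-0.3,0,0,0],[0,-0.4,0,0,0],[0,-0.5,0,0,0]],
])

```text
time_s: 17.45
eef_pos: [0.5303, -0.1391, 0.0584]
orientation: [180.0, -0.0, 98.5]
ft_force: [4.0, 9.1, -0.8]
opening: 0.017
gripper_force: 58.8
```

jog_arm([
  [[0,0,0,0,0],[0,0,0,0,0],[0,0,0,0,0],[0,0,0,0,0],[0,0,0,0,0]],
])

```text
time_s: 17.95
eef_pos: [0.5303, -0.1392, 0.0584]
orientation: [179.9, -0.0, 98.5]
ft_force: [2.9, 7.1, -1.7]
opening: 0.0174
gripper_force: 58.7
```

```bash
python3 - <<'E'
from station import get_image,robot
import cv2,numpy as np
from h import cast
o=[]
for n,(a,b,c,e) in(("top",(165,230,330,410)),("side",(140,230,290,390))):
    i=get_image(n)["img"][a:b,c:e]; o.append(cv2.resize(i,(400,int(400*i.shape[0]/i.shape[1])),interpolation=2))
s=robot.observe();print(s["ft_force"],s["eef_pos"],s["orientation"],s["opening"])
h=max(i.shape[0] for i in o); cv2.imwrite("pics/end.png",np.hstack([cv2.copyMakeBorder(i,0,h-i.shape[0],0,0,0) for i in o])[:,:,::-1])
E
```

```text
[ 3.17615259  7.15720257 -1.98394423] [ 0.53034607 -0.13923711  0.05835114] [ 1.79948511e+02 -2.21371467e-02  9.85038339e+01] 0.016848010509748282
```

View pics/end.png

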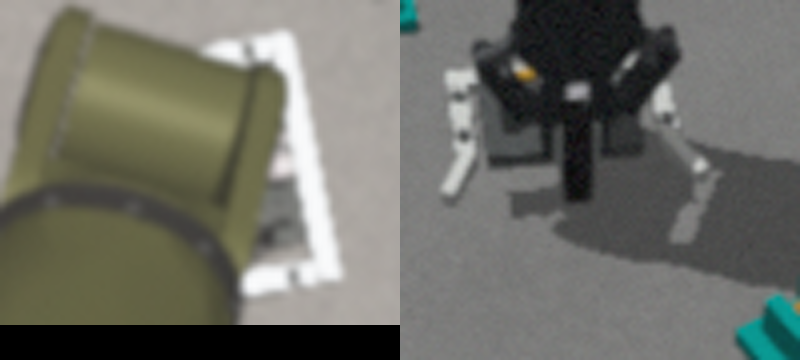

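The side view shows the handle centred behind the mouth and the holder square in the nest. There is about 4 N of side load towards +y, so I'll relieve it with a half-millimetre shift.

jog_arm([
  [[0,0,0.03,0,0],[0,0,0.06,0,0],[0,0,0.06,0,0],[0,0,0.06,0,0],[0,0,0.06,0,0]],
])

```text
time_s: 18.55
eef_pos: [0.5306, -0.1392, 0.0583]
orientation: [180.0, -0.0, 98.5]
ft_force: [1.0, 7.4, -1.5]
opening: 0.0171
gripper_force: 58.9
```

```bash
python3 -c "
from station import robot
print(robot.sign_off())"
```

```text
the job is handed in; nothing more can be done
None
```

I've handed the job in; no pass or fail came back. The holder is home and square in the nest, and the gauge is gripped level about 23 mm above the bench. Its blade is between the plates with about 7 N of drag, a little over the expected 4–6 N, and by blade travel past first contact the sprung plate is back about 1.8 mm.

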